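# Centre the egg cup on its saucer

### The job

The blue egg cup with the egg in it stands at the edge of its terracotta saucer: nudge it gently with the fingertips, sliding it until it stands upright in the middle of the saucer, the egg still in it. Only push the cup; do not pinch or lift it and do not touch the egg. Leave the saucer, the salt shaker, the pepper mill and the teaspoon where they are.

Things in the scene. Friction and masses are not known exactly. Their poses are not given: they have to be found in the camera images.
- egg_cup: blue ceramic egg cup near the saucer's edge, round, no handle; origin at the centre of its underside, z its axis, up. Foot disc 51 mm across and 6 mm thick, waist 36 mm across about 12 mm up, bowl widening to 49 mm across at the rim, 34 mm up. Loose, about 90 g plus the egg's 55 g; slides when pushed low at the foot, stops when the push stops, may tip when pushed hard or high
- saucer: the round flat terracotta saucer, 118 mm across and 7 mm thick, lying loose on the worktop (about 220 g); its top is flat, with no raised rim; origin at the centre of its underside, z up
- saucer_middle (a point): middle of the saucer's top face, where the centre of the cup's underside belongs
- egg_middle (a point): middle of the brown egg (42 mm across, 55 mm tall), sitting loose in the cup, blunt end down; its top stands about 70 mm above the cup's underside; z runs along the egg, up
- egg_seat (a point): point fixed in the egg cup where the middle of the egg is when the egg is seated
- egg: the egg; origin at its lower end, z along the egg
- salt: bystander: glass salt shaker with a metal top, 44 mm across, 90 mm tall; origin at the centre of its underside
- mill: bystander: dark wooden pepper mill, 58 mm across, 170 mm tall; origin at the centre of its underside
- tea_spoon: bystander: steel teaspoon lying flat, 138 x 28 x 12 mm; origin at its middle, underside

How it is judged:
By the outcome, as a careful person would: the job done as asked, in the order asked, and still so for the second after the job is handed in, with the robot touching nothing.
It also fails if it takes over 48 s, if anything falls off the work surface, if the arm or the gripper's body presses on something with over 40 N, if the wrist force passes 120 N, or if a joint passes its speed limit or range.

### The arm

A 6-joint arm with a two-finger parallel gripper is mounted at the origin on a cart in front of the work surface, level with it; the furniture and walls round the work are solid. World frame = base frame: x ahead of the robot, y to its left, z up, the work surface at z = 0. Lengths are in mm, angles in rad, forces in N, time in s.
With the tool pointing down it reaches from about 250 to 800 mm from the base axis. Payload 3.9 kg.
Tool frame: the origin (TCP) lies on the centre line of the jaws, within the pads' length; the fingertips stand 22 mm ahead of it and the grasp point (between the pads) lies 3 mm ahead of it; z points along the fingers, y is the direction in which the jaws open and shut (so a half turn about z gives the same grasp; the last joint's range is limited). The gripper opens to 85 mm and grips with 20 to 120 N. Pads are 22 mm wide; open, the fingers measure 114 mm over their backs; the gripper's body (76 mm by 85 mm) begins 54 mm behind the grasp point. The pads swing forward as they close: fully open they stand 13 mm farther back than shut.
Start: joints at [-1.333, 0.26, -0.138, 1.173, 0, 1.571], TCP at [123.668, -510.217, 253.304] pointing down, gripper open.
Joint ranges: [-2.78, 2.78], [-0.83, 1.72], [-1.28, 1.37], [-1.9, 2.12], [-1.57, 1.48], [-3.14, 3.14]. Speed limits (rad/s): [2.57, 2.57, 3.14, 3.14, 3.14, 3.14].

### API

Orientations are given as a rotation vector (axis times angle).
In Python, from cell import env gives the robot as it stands. The module is installed in compiled form; this text tells all that it offers.
- The arm moves only by the tool servo_tool, never from a script. Its argument "targets" is one flat list of numbers, 7 for each row, row after row: the turn, a rotation vector about the world's x, y, z in degrees, then the shift along the world's x, y, z in cm, then the finger opening in cm, from 0 to 8.54. In form: [rx, ry, rz, x, y, z, jaw, rx, ry, rz, x, y, z, jaw, ...]. A call has 1 to 12 rows; each row shifts and turns the commanded pose from where the row before left it; what a row does not reach is not made up. A row lasts 1/12 s, in which the tool goes at most 41.7 mm and 7.16 degrees, less where a joint would pass 70% of its speed; a pose out of reach is approached as far as the arm can. A call with a gripper value outside its range is refused whole. The fingers move at their own pace and stop on an object; "force" is the grip in N (left out, the last holds). Time passes only in rows, so rows that do not move let the fingers close. It gives the time, the measured TCP pose, the force and the opening at its end, in the units of the state.
- env.read_state(): the state, without advancing time (a new reading comes with each control period).
- env.camera(name): name is "scene" or "top" or "wrist"; returns a dict with "pixels" (400x640x3 uint8, red, green, blue), "mtx" (3x3 intrinsics, pixels), "world_to_cam" (4x4, takes a point from world to camera coordinates); the wrist camera has in their place "tool_from_camera" (4x4, takes a point from camera to tool coordinates, whose origin is the TCP and whose axes are the flange's). Camera axes: x right, y down, z forward; pixel columns grow to the right and rows downward; lengths in mm; the calibration is good to about 2 mm. A picture is of the moment at which its call begins: read the wrist's pose just before it. There is no depth.
- env.finish_job(): hands the job in, once; it reports no verdict.
Trained networks look in the newest picture that a camera, given by its name, has taken for a name from the list of things; names that differ only in an ending like _2 or _b are one class to them, and where a whole thing is asked for, a point or a joint stands for the part that bears it (a point fixed in the world has none). Each returns a list of dicts, best first, with "score" (0 to 1); they miss things now and then, are a little off and sometimes report something else, mostly with a low value. They report only what shows in the picture. A call takes as long as a camera call.
- env.search_frame(camera, name): "at" ([column, row] in pixels, amid what is visible of it).
- env.place_of(camera, name): "at" ([column, row] in pixels: a listed point, or the origin of a listed thing).
The state is a dict: "clock": time; "qpos": joint angles; "qvel": joint speeds; "joint_efforts": joint torques, N m; "ee_pos": TCP position; "orientation": TCP orientation; "contact_force": force on the tool from outside, world axes, zero at the start; "torque": the same for the moment, N m; "grip_width": finger opening in mm.
Only numpy, scipy, OpenCV 4.12 (cv2) and the standard library are available. Lean on these libraries where they do the work, as an engineer would, in place of code of your own. Each camera call takes 0.05 s, during which the arm holds its last target. There are 200 camera calls.

## Working session

There is one attempt and no reset: what is moved stays moved. The work goes in short steps, Python scripts to look and compute and a tool call to move; the robot and the scene stay as the last step left them, time stands still between calls to the robot, and variables do not carry over. Pictures are saved under pics/ and viewed, about 8 in all and at most 12, crops included, and the job is handed in when it is done.

Besides the shell and the picture viewer there is one more tool, called by a JSON object that holds its "fn" and its "kwargs", one argument or row to a line. servo_tool: Moves the arm, as the interface text tells. Its arguments: {"type":"object","properties":{"targets":{"type":"array"},"force":{"type":"number"}},"required":["targets"]}

```bash
mkdir -p pics; cat > h.py <<'E'
import numpy as np, cv2
from cell import env
def ray(c,px):
    K=np.array(c["mtx"]);T=np.array(c["world_to_cam"])
    u=cv2.undistortPoints(np.array([[px]],float),K,None)[0,0]
    R=T[:3,:3];o=-R.T@T[:3,3];return o,R.T@np.array([u[0],u[1],1])
def onz(c,px,z):
    o,d=ray(c,px);return o+d*(z-o[2])/d[2]
def proj(c,p):
    T=np.array(c["world_to_cam"]);q=T[:3,:3]@np.array(p,float)+T[:3,3];q=np.array(c["mtx"])@q;return q[:2]/q[2]
Z=dict(egg_cup=7,saucer=0,saucer_middle=7,egg_middle=49.5,salt=0,mill=0,tea_spoon=0,egg=22)
def look(names=Z,cams=("top","scene")):
    cs={}
    for n in cams:
        c=cs[n]=env.camera(n)
        for k in names:
            for r in env.place_of(n,k)[:2]:
                print(n,k,round(r["score"],2),np.round(r["at"]),np.round(onz(c,r["at"],Z[k]),1))
    return cs
def save(c,f,box=None,s=1):
    im=c["pixels"][...,::-1]
    if box: im=im[box[1]:box[3],box[0]:box[2]]
    cv2.imwrite("pics/"+f,cv2.resize(im,None,fx=s,fy=s,interpolation=2))
E
python3 - <<'E'
from h import *
cs=look()
save(cs["top"],"top1.png");save(cs["scene"],"scene1.png")
s=env.read_state();print(s["clock"],s["ee_pos"],s["orientation"],s["grip_width"])
E
```

```text
top egg_cup 0.63 [365. 237.] [517.5 122.2   7. ]
top egg_cup 0.19 [339. 120.] [766.4 172.2   7. ]
top saucer 0.63 [373. 224.] [544.1 104.7   0. ]
top saucer_middle 0.85 [377. 221.] [549.7  97.3   7. ]
top egg_middle 0.87 [367. 234.] [524.5 123.5  49.5]
top salt 0.72 [340. 120.] [768.  168.6   0. ]
top mill 0.68 [233. 179.] [645.7 401.5   0. ]
top tea_spoon 0.69 [242. 261.] [471.6 384.1   0. ]
top egg 0.72 [376. 224.] [545. 100.  22.]
top egg 0.66 [364. 236.] [520.7 125.5  22. ]
scene egg_cup 0.7 [269. 248.] [520.9 119.8   7. ]
scene saucer 0.6 [273. 256.] [537.7 101.    0. ]
scene saucer_middle 0.74 [275. 254.] [543.7  99.9   7. ]
scene egg_middle 0.63 [269. 230.] [525.  121.3  49.5]
scene salt 0.56 [384. 256.] [763. 162.   0.]
scene mill 0.77 [358. 204.] [654.5 397.8   0. ]
scene tea_spoon 0.42 [290. 200.] [471.2 379.1   0. ]
scene egg 0.79 [267. 240.] [515.9 127.9  22. ]
0.9 [ 123.65082175 -510.20074847  253.31768532] [-3.11941252e+00 -3.72561557e-01  3.47451438e-05] 85.45514328340552
```

View pics/top1.png

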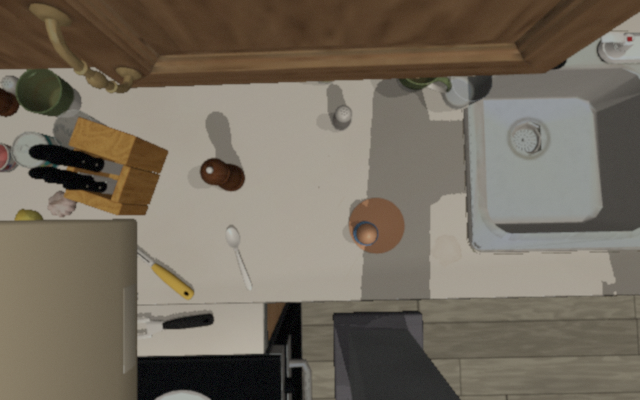

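View pics/scene1.png

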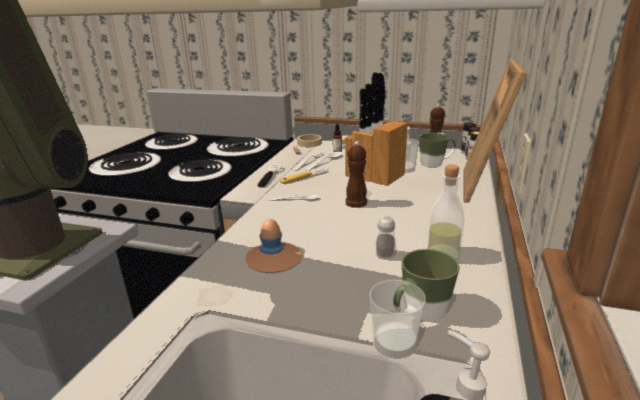

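The cup (top image ~[365,235]) sits at the front-left edge of the saucer (~[377,224]). The push is therefore about (+28,-24) mm, yaw about -40°. I'll move behind it with the jaws straddling at 25 mm.

{"fn": "servo_tool", "kwargs": {
  "targets": [0,0,5.27,1.36,2.88,-0.14,2.5,0,0,5.27,1.36,2.88,-0.14,2.5,0,0,5.27,1.36,2.88,-0.14,2.5,0,0,5.27,1.36,2.88,-0.14,2.5,0,0,5.27,1.36,2.88,-0.14,2.5,0,0,5.27,1.36,2.88,-0.14,2.5,0,0,5.27,1.36,2.88,-0.14,2.5,0,0,5.27,1.36,2.88,-0.14,2.5,0,0,5.27,1.36,2.88,-0.14,2.5,0,0,5.27,1.36,2.88,-0.14,2.5,0,0,5.27,1.36,2.88,-0.14,2.5,0,0,5.27,1.36,2.88,-0.14,2.5],
  "force": 20
}}

```text
clock: 1.9
ee_pos: [287.2, -163.3, 236.7]
orientation: [2.456, 1.957, 0.001]
contact_force: [0.9, -0.8, 0.4]
grip_width: 25.1
```

{"fn": "servo_tool", "kwargs": {
  "targets": [0,0,5.27,1.36,2.88,-0.14,2.5,0,0,5.27,1.36,2.88,-0.14,2.5,0,0,5.27,1.36,2.88,-0.14,2.5,0,0,5.27,1.36,2.88,-0.14,2.5,0,0,5.27,1.36,2.88,-0.14,2.5,0,0,5.27,1.36,2.88,-0.14,2.5,0,0,5.27,1.36,2.88,-0.14,2.5,0,0,5.27,1.36,2.88,-0.14,2.5,0,0,5.27,1.36,2.88,-0.14,2.5,0,0,5.27,1.36,2.88,-0.14,2.5,0,0,5.27,1.36,2.88,-0.14,2.5,0,0,5.27,1.36,2.88,-0.14,2.5]
}}

```text
clock: 2.9
ee_pos: [450.5, 182.7, 219.7]
orientation: [1.064, 2.955, 0.0]
contact_force: [0.8, -0.1, -0.4]
grip_width: 25.1
```

{"fn": "servo_tool", "kwargs": {
  "targets": [0,0,0,0,0,0,2.5,0,0,0,0,0,0,2.5]
}}

```text
clock: 3.07
ee_pos: [450.5, 182.3, 219.4]
orientation: [-1.069, -2.954, 0.0]
contact_force: [0.2, 0.1, 0.0]
grip_width: 25.1
```

```bash
cat >> h.py <<'E'
from scipy.spatial.transform import Rotation as Ro
def wrist():
    s=env.read_state();c=env.camera("wrist")
    T=np.eye(4);T[:3,:3]=Ro.from_rotvec(s["orientation"]).as_matrix();T[:3,3]=s["ee_pos"]
    c["world_to_cam"]=np.linalg.inv(T@np.array(c["tool_from_camera"]));return c
def lookw(names=("egg_cup","saucer","saucer_middle","egg_middle")):
    c=wrist()
    for k in names:
        for r in env.place_of("wrist",k)[:2]: print("wrist",k,round(r["score"],2),np.round(r["at"]),np.round(onz(c,r["at"],Z[k]),1))
    return c
def saucer_fit(c,name):
    hsv=cv2.cvtColor(c["pixels"],cv2.COLOR_RGB2HSV)
    m=cv2.inRange(hsv,(3,90,50),(16,255,255))
    p=proj(c,(547,98,7)).astype(int);q=np.zeros_like(m)
    cv2.circle(q,tuple(int(v) for v in p),int(1.5*np.linalg.norm(proj(c,(606,98,7))-p)),255,-1)
    m=cv2.morphologyEx(m&q,cv2.MORPH_OPEN,np.ones((3,3)))
    pts=np.vstack([k for k in cv2.findContours(m,0,1)[0] if len(k)>15])[:,0]
    w=np.array([onz(c,x,7)[:2] for x in cv2.convexHull(pts)[:,0]])
    from scipy.optimize import least_squares
    f=least_squares(lambda v:np.hypot(*(w-v).T)-59,w.mean(0),loss="soft_l1",f_scale=1.5)
    print(name,"saucer fit",f.x.round(1),"resid",np.round(np.abs(f.fun).mean(),1),len(w))
E
python3 - <<'E'
from h import *
s=env.read_state();print(s["clock"],s["ee_pos"],s["orientation"],s["grip_width"],s["contact_force"],s["qpos"])
R=Ro.from_rotvec(s["orientation"]).as_matrix();print(R.round(3))
c=lookw();saucer_fit(c,"wrist");save(c,"w1.png")
cs=look(("egg_cup","saucer_middle","egg_middle"))
for n in cs: saucer_fit(cs[n],n)
E
```

```text
3.0667 [450.54370093 182.29046596 219.36157513] [-1.06894697e+00 -2.95405661e+00  4.26711513e-04] 25.077926063267626 [0.23502056 0.08585985 0.02025473] [ 3.84557562e-01  2.11864012e-01 -2.94234240e-01  1.06493953e+00
 -1.48289641e-04  1.07895523e+00]
[[-0.768  0.64  -0.   ]
 [ 0.64   0.768 -0.   ]
 [-0.    -0.    -1.   ]]
wrist egg_cup 0.61 [322. 260.] [524.5 123.2   7. ]
wrist saucer 0.95 [313. 277.] [537.  100.9  -0. ]
wrist saucer_middle 0.62 [311. 283.] [538.1  96.9   7. ]
wrist egg_middle 0.76 [324. 280.] [524.3 126.2  49.5]
wrist saucer fit [539.6  99.5] resid 0.5 30
top egg_cup 0.7 [364. 233.] [525.7 126.    7. ]
top saucer_middle 0.57 [377. 223.] [546.3  97.4   7. ]
top egg_middle 0.91 [368. 235.] [522.7 120.8  49.5]
scene egg_cup 0.55 [269. 249.] [524.4 115.6   7. ]
scene saucer_middle 0.65 [272. 257.] [541.5  88.5   7. ]
scene egg_middle 0.84 [267. 230.] [519.4 121.7  49.5]
top saucer fit [541.4  99.4] resid 1.5 29
scene saucer fit [541.3  97.2] resid 33.1 19
```

View pics/w1.png

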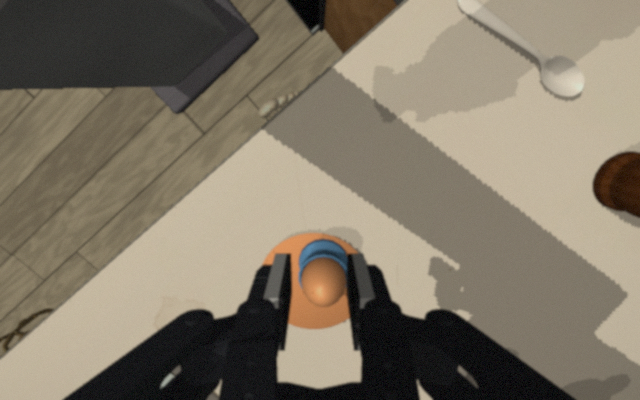

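```bash
cat >> h.py <<'E'
def cup_fit(c,name,guess=(523.5,122.5)):
    from scipy.optimize import least_squares
    hsv=cv2.cvtColor(c["pixels"],cv2.COLOR_RGB2HSV)
    m=cv2.inRange(hsv,(95,90,30),(120,255,255));q=np.zeros_like(m)
    p=proj(c,(*guess,20));cv2.circle(q,tuple(int(v) for v in p),int(1.5*np.linalg.norm(proj(c,(guess[0]+40,guess[1],20))-p)),255,-1)
    m&=q;ks=cv2.findContours(m,0,1)[0]
    pts=cv2.convexHull(max(ks,key=cv2.contourArea))[:,0].astype(float)
    t=np.linspace(0,6.283,90)
    def hull(v): return cv2.convexHull(np.array([proj(c,(v[0]+r*np.cos(a),v[1]+r*np.sin(a),z)) for r,z in((25.5,7),(25.5,13),(24.5,41)) for a in t],np.float32))
    def f(v):
        h=hull(v);return [cv2.pointPolygonTest(h,tuple(x),True) for x in pts]
    r=least_squares(f,guess,loss="soft_l1",f_scale=1,diff_step=1e-3)
    print(name,"cup fit",r.x.round(1),"resid px",np.round(np.abs(f(r.x)).mean(),2),len(pts));return r.x
E
python3 - <<'E'
from h import *
for n in("top","scene"):
    c=env.camera(n);cup_fit(c,n)
c=wrist();v=cup_fit(c,"wrist")
im=c["pixels"][...,::-1].copy()
for r,z,o,k in((25.5,7,v,(0,255,0)),(24.5,41,v,(255,255,255)),(59,7,(540.3,99.5),(0,0,255))):
    cv2.polylines(im,[np.array([proj(c,(o[0]+r*np.cos(a),o[1]+r*np.sin(a),z)) for a in np.linspace(0,6.28,60)],int)],1,k)
cv2.imwrite("pics/w2.png",cv2.resize(im[210:350,230:410],None,fx=4,fy=4))
E
```

```text
top cup fit [524.2 120.7] resid px 0.28 7
scene cup fit [523.1 130.1] resid px 1.11 12
wrist cup fit [527.6 122.4] resid px 1.01 16
```

View pics/w2.png

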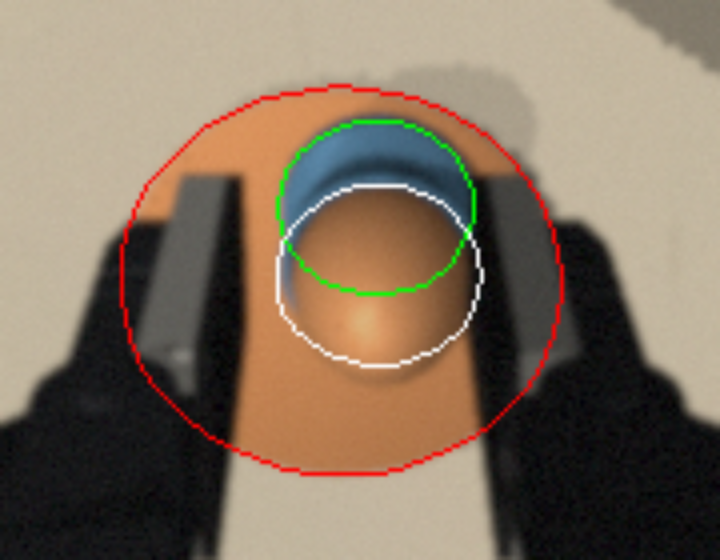

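The overlay fits: the cup foot is at about [376,207] in the crop, and the saucer ring lies on the rim. The push is about (14,-22.5), yaw -58°. I'll realign, tilt 8° back from the egg and go down behind the cup.

{"fn": "servo_tool", "kwargs": {
  "targets": [0,0,-6,0.72,-0.14,-2.5,2.5,0,0,-6,0.72,-0.14,-2.5,2.5,0,0,-6,0.72,-0.14,-2.5,2.5,-3.4,-2.1,0,0.72,-0.14,-2.5,2.5,-3.4,-2.1,0,0.72,-0.14,-2.5,2.5,0,0,0,0.72,-0.14,-2.5,2.5,0,0,0,0,0,-1.0,2.5,0,0,0,0,0,-1.0,2.5,0,0,0,0,0,0,2.5,0,0,0,0,0,0,2.5]
}}

```text
clock: 4.7
ee_pos: [493.2, 172.4, 50.0]
orientation: [1.462, 2.641, -0.104]
contact_force: [0.2, 0.7, 0.6]
grip_width: 24.9
```

```bash
cat > chk.py <<'E'
from h import *
import sys
s=env.read_state();R=Ro.from_rotvec(s["orientation"]).as_matrix();p=np.array(s["ee_pos"])
tip=p+22*R[:,2];fwd=-R[:,0]
print("clock",s["clock"],"tip",tip.round(1),"fwd",fwd.round(3),"front",(tip+11*fwd).round(1),"rear",(tip-11*fwd).round(1),"F",np.round(s["contact_force"],2))
g=(float(sys.argv[1]),float(sys.argv[2]))
c=env.camera("top");cup_fit(c,"top",g);saucer_fit(c,"top")
c=wrist();v=cup_fit(c,"wrist",g);saucer_fit(c,"wrist")
env_=[print(k,np.round(r["at"]),np.round(onz(c,r["at"],Z[k]),1)) for k in("egg_cup","egg_middle","saucer_middle") for r in env.place_of("wrist",k)[:1]]
im=c["pixels"][...,::-1].copy()
for r,z,o,k in((25.5,7,v,(0,255,0)),(59,7,(540.3,99.5),(0,0,255))):
    cv2.polylines(im,[np.array([proj(c,(o[0]+r*np.cos(a),o[1]+r*np.sin(a),z)) for a in np.linspace(0,6.28,60)],int)],1,k)
cv2.imwrite("pics/"+sys.argv[3],im)
E
python3 chk.py 526 122 w3.png
```

```text
clock 4.7 tip [494.8 169.8  28.3] fwd [ 0.526 -0.839  0.139] front [500.6 160.6  29.8] rear [489.  179.   26.7] F [0.22 0.73 0.61]
top cup fit [524.7 120.2] resid px 0.31 9
top saucer fit [541.   99.4] resid 1.5 30
wrist cup fit [526.5 122.8] resid px 1.98 18
wrist saucer fit [556.7 134.5] resid 10.1 17
egg_middle [325. 387.] [523.8 128.7  49.5]
```

View pics/w3.png

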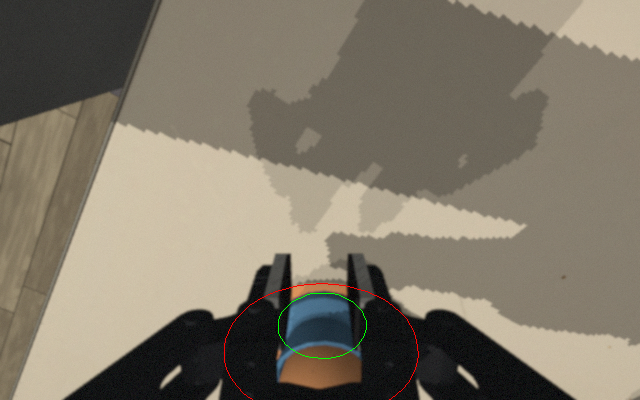

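{"fn": "servo_tool", "kwargs": {
  "targets": [0,0,0,0,0,-0.6,2.5,0,0,0,0,0,-0.6,2.5,0,0,0,0,0,-0.6,2.5,0,0,0,0,0,0,2.5,0,0,0,0.16,-0.25,0,2.5,0,0,0,0.16,-0.25,0,2.5,0,0,0,0.16,-0.25,0,2.5,0,0,0,0.16,-0.25,0,2.5,0,0,0,0.16,-0.25,0,2.5,0,0,0,0.16,-0.25,0,2.5,0,0,0,0,0,0,2.5,0,0,0,0,0,0,2.5]
}}

```text
clock: 5.95
ee_pos: [503.0, 157.4, 31.8]
orientation: [1.462, 2.641, -0.103]
contact_force: [-0.0, -0.8, -0.2]
grip_width: 24.9
```

```bash
python3 chk.py 526 122 w4.png
```

```text
clock 5.95 tip [504.6 154.8  10. ] fwd [ 0.526 -0.839  0.139] front [510.4 145.6  11.5] rear [498.8 164.    8.5] F [-0.04 -0.81 -0.2 ]
top cup fit [523.8 121.2] resid px 0.19 7
top saucer fit [540.7  99.7] resid 1.3 27
wrist cup fit [526.6 123.4] resid px 4.36 14
wrist saucer fit [539.6 100.5] resid 7.0 22
egg_cup [323. 330.] [525.8 123.1   7. ]
```

{"fn": "servo_tool", "kwargs": {
  "targets": [0,0,0,0.1,-0.15,0,2.5,0,0,0,0.1,-0.15,0,2.5,0,0,0,0.1,-0.15,0,2.5,0,0,0,0.1,-0.15,0,2.5,0,0,0,0.1,-0.15,0,2.5,0,0,0,0.1,-0.15,0,2.5,0,0,0,0.1,-0.15,0,2.5,0,0,0,0.1,-0.15,0,2.5,0,0,0,0.05,-0.08,0,2.5,0,0,0,0,0,0,2.5]
}}

```text
clock: 7.03
ee_pos: [511.4, 144.5, 31.7]
orientation: [1.461, 2.641, -0.104]
contact_force: [0.6, 0.8, -0.2]
grip_width: 25.1
```

```bash
python3 chk.py 531 114 w5.png; python3 -c "
from h import *
c=env.camera('scene');save(c,'s5.png',(200,190,350,290),4)"
```

```text
clock 7.0333 tip [513.  141.9   9.9] fwd [ 0.526 -0.839  0.139] front [518.8 132.7  11.4] rear [507.2 151.2   8.4] F [ 0.56  0.84 -0.21]
top cup fit [527.2 111.9] resid px 0.28 5
top saucer fit [540.5 100. ] resid 1.5 21
wrist cup fit [529.2 114.4] resid px 8.02 16
wrist saucer fit [539.4  99.9] resid 4.0 35
egg_cup [318. 320.] [528.6 114.3   7. ]
egg_middle [319. 391.] [526.1 119.8  49.5]
```

View pics/w5.png

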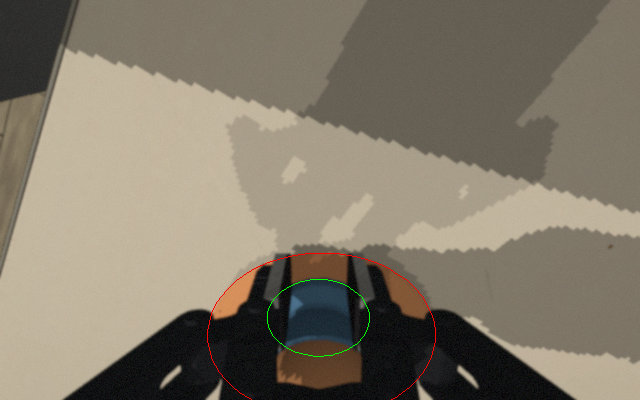

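View pics/s5.png

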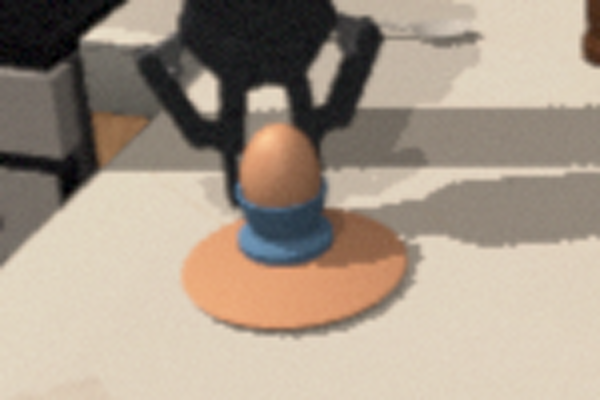

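The cup is upright and moving with the fingers; the foot is at about [318,318], inside the saucer ring, and the saucer has not moved. About 17 mm remain, so I'll push most of that.

{"fn": "servo_tool", "kwargs": {
  "targets": [0,0,0,0.1,-0.14,0,2.5,0,0,0,0.1,-0.14,0,2.5,0,0,0,0.1,-0.14,0,2.5,0,0,0,0.1,-0.14,0,2.5,0,0,0,0.1,-0.14,0,2.5,0,0,0,0.1,-0.14,0,2.5,0,0,0,0.1,-0.14,0,2.5,0,0,0,0.1,-0.14,0,2.5,0,0,0,0.05,-0.08,0,2.5,0,0,0,0,0,0,2.5,0,0,0,0,0,0,2.5]
}}

```text
clock: 8.25
ee_pos: [520.0, 132.6, 31.7]
orientation: [1.461, 2.641, -0.104]
contact_force: [-0.1, 0.4, -0.1]
grip_width: 24.9
```

```bash
python3 chk.py 539 102 w6.png; python3 -c "
from h import *
cs=look(('egg_cup','saucer_middle'));c=cs['scene'];cup_fit(c,'scene',(539,102));save(c,'s6.png',(200,190,350,290),4)"
```

```text
clock 8.25 tip [521.6 130.    9.9] fwd [ 0.526 -0.839  0.139] front [527.4 120.8  11.5] rear [515.8 139.2   8.4] F [-0.13  0.43 -0.13]
top cup fit [536.5  99. ] resid px 0.35 6
top saucer fit [539.8  99.7] resid 2.2 19
wrist cup fit [539.1 102.9] resid px 8.37 13
wrist saucer fit [539.9 100.1] resid 1.5 38
egg_cup [318. 318.] [536.9 103.5   7. ]
egg_middle [319. 390.] [534.6 108.   49.5]
top saucer_middle 0.89 [376. 221.] [549.5  99.6   7. ]
top saucer_middle 0.69 [232. 176.] [652.3 401.5   7. ]
scene egg_cup 0.8 [272. 252.] [534.5 108.2   7. ]
scene saucer_middle 0.96 [274. 256.] [545.   91.8   7. ]
scene cup fit [534.1 108.8] resid px 1.4 13
```

View pics/s6.png

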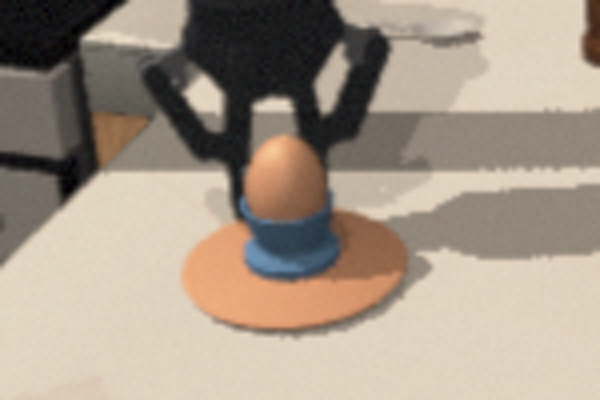

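The scene view shows the cup upright with the foot still a bit short of the middle. I'll back off and measure unoccluded.

{"fn": "servo_tool", "kwargs": {
  "targets": [0,0,0,-0.5,0.8,0,2.5,0,0,0,-1.0,1.6,0,2.5,0,0,0,-1.0,1.6,0,2.5,0,0,0,-0.5,0.8,0,2.5,0,0,0,-0.4,0.6,3,2.5,0,0,0,-0.4,0.6,3,2.5,0,0,0,-0.4,0.6,3,2.5,0,0,0,-0.4,0.6,3,2.5,0,0,0,0,0,3,2.5,0,0,0,0,0,2,2.5,0,0,0,0,0,0,2.5,0,0,0,0,0,0,2.5]
}}

```text
clock: 9.8
ee_pos: [474.5, 205.5, 202.9]
orientation: [1.46, 2.64, -0.099]
contact_force: [-0.7, -0.1, -0.5]
grip_width: 25.1
```

```bash
python3 chk.py 538 102 w7.png; python3 - <<'E'
from h import *
im=cv2.imread("pics/w7.png");p=proj(wrist(),(540,100,10)).astype(int);print(p)
a,b=max(p[1]-80,0),p[1]+80
w=im[a:b,p[0]-100:p[0]+100]
c=env.camera("scene");cup_fit(c,"scene",(538,102))
s=c["pixels"][...,::-1][210:290,225:325]
cv2.imwrite("pics/m7.png",np.hstack([cv2.resize(w,(400,int(400*w.shape[0]/w.shape[1]))),cv2.resize(s,(400,320))]) if w.shape[0]==160 else cv2.resize(w,None,fx=3,fy=3))
E
```

```text
clock 9.8 tip [476.2 202.9 181.1] fwd [ 0.526 -0.839  0.139] front [482.  193.7 182.6] rear [470.4 212.1 179.6] F [-0.74 -0.05 -0.46]
top cup fit [536.6  99.6] resid px 0.27 6
top saucer fit [541.5  98.9] resid 1.5 32
wrist cup fit [538.5 100.6] resid px 0.86 18
wrist saucer fit [540.1  99.5] resid 1.2 31
egg_cup [320. 259.] [536.7 103.8   7. ]
egg_middle [321. 284.] [536.6 106.5  49.5]
[321 265]
scene cup fit [533.8 108.7] resid px 1.55 13
```

View pics/m7.png

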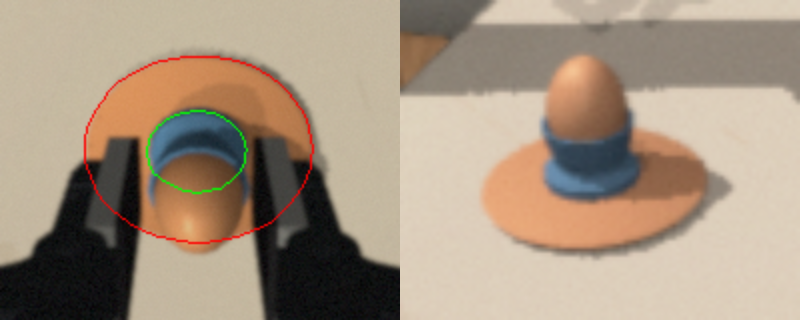

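```bash
cat >> h.py <<'E'
def sil(c,name,lo,hi,shape,guess,excl=None):
    """fit x,y of stacked circles (r,z) by silhouette IoU of a hsv mask, supersampled"""
    from scipy.optimize import minimize
    S=6;hsv=cv2.cvtColor(cv2.resize(c["pixels"],None,fx=S,fy=S,interpolation=1),cv2.COLOR_RGB2HSV)
    p=proj(c,(*guess,7));R=1.4*np.linalg.norm(proj(c,(guess[0]+59,guess[1],7))-p)
    x0,y0=int((p[0]-R)*S),int((p[1]-R)*S);x1,y1=int((p[0]+R)*S),int((p[1]+R)*S)
    m=cv2.inRange(hsv[y0:y1,x0:x1],lo,hi);k=max(cv2.findContours(m,0,1)[0],key=cv2.contourArea)
    h=cv2.convexHull(k)[:,0]/S+np.array([x0,y0])/S-0.5+0.5/S
    print(name,"px box",h.min(0).round(1),h.max(0).round(1))
    g=np.array([proj(c,(guess[0]+r*np.cos(a),guess[1]+r*np.sin(a),z)) for r,z in shape for a in np.linspace(0,6.28,200)])
    print("   model box",g.min(0).round(1),g.max(0).round(1))
E
python3 - <<'E'
from h import *
c=env.camera("scene")
sil(c,"saucer",(3,90,50),(16,255,255),((59,0),(59,7)),(540.2,99.5))
sil(c,"cup",(95,90,30),(120,255,255),((25.5,7),(25.5,13)),(538.5,100.6))
for d in((0,0),(5,0),(0,5)): print(d,proj(c,(540+d[0],100+d[1],7)).round(2))
w=wrist();print(np.array(w["tool_from_camera"]).round(2).tolist());print(np.linalg.inv(np.array(w["world_to_cam"])).round(2).tolist())
E
```

```text
saucer px box [245.1 241.9] [301.1 272.1]
   model box [244.7 239.8] [301.5 272.9]
cup px box [262.1 243.8] [283.1 258.1]
   model box [260.2 244.9] [284.8 260.2]
(0, 0) [273.2  253.84]
(5, 0) [275.41 254.15]
(0, 5) [274.13 252.61]
[[-0.0, -0.95, -0.31, 81.29], [1.0, -0.0, -0.0, -0.68], [0.0, -0.31, 0.95, -120.13], [0.0, 0.0, 0.0, 1.0]]
[[0.85, 0.48, 0.23, 421.44], [0.53, -0.76, -0.38, 286.62], [-0.0, 0.44, -0.9, 308.39], [0.0, 0.0, 0.0, 1.0]]
```

The four sources agree within 2–4 mm (cup about (538,102), saucer (540.3,99.5)). I'll give one last nudge of about 2.5 mm along the same path, then retreat.

{"fn": "servo_tool", "kwargs": {
  "targets": [0,0,0,0,0,-2.5,2.5,0,0,0,0,0,-2.5,2.5,0,0,0,0.4,-0.6,-3,2.5,0,0,0,0.4,-0.6,-3,2.5,0,0,0,0.4,-0.6,-3,2.5,0,0,0,0.4,-0.6,-2,2.5,0,0,0,0,0,-1.0,2.5,0,0,0,0,0,0,2.5,0,0,0,0.9,-1.5,0,2.5,0,0,0,0.9,-1.4,0,2.5,0,0,0,0,0,0,2.5]
}}

```text
clock: 11.17
ee_pos: [510.3, 151.1, 33.4]
orientation: [1.462, 2.637, -0.1]
contact_force: [0.9, 0.2, 0.0]
grip_width: 24.5
```

```bash
python3 chk.py 538 102 w8.png
```

```text
clock 11.1667 tip [512.  148.5  11.6] fwd [ 0.524 -0.84   0.141] front [517.8 139.2  13.1] rear [506.3 157.7  10. ] F [0.95 0.24 0.  ]
top cup fit [537.2  99.2] resid px 0.27 7
top saucer fit [540.6  99.8] resid 1.3 26
wrist cup fit [537.1 101.6] resid px 5.37 21
wrist saucer fit [539.3 100.6] resid 7.9 29
egg_cup [313. 349.] [536.8 101.4   7. ]
```

{"fn": "servo_tool", "kwargs": {
  "targets": [0,0,0,0,0,-0.17,2.5,0,0,0,0.25,-0.45,0,2.5,0,0,0,0.25,-0.45,0,2.5,0,0,0,0.18,-0.32,0,2.5,0,0,0,0.15,-0.25,0,2.5,0,0,0,0.12,-0.2,0,2.5,0,0,0,0.12,-0.2,0,2.5,0,0,0,0.1,-0.15,0,2.5,0,0,0,0,0,0,2.5,0,0,0,0,0,0,2.5]
}}

```text
clock: 12.25
ee_pos: [519.6, 131.5, 30.0]
orientation: [1.461, 2.641, -0.103]
contact_force: [0.7, 1.0, -0.4]
grip_width: 24.9
```

{"fn": "servo_tool", "kwargs": {
  "targets": [0,0,0,-0.5,0.8,0,2.5,0,0,0,-1.0,1.6,0,2.5,0,0,0,-1.0,1.6,0,2.5,0,0,0,-0.5,0.8,0,2.5,0,0,0,-0.4,0.6,3,2.5,0,0,0,-0.4,0.6,3,2.5,0,0,0,-0.4,0.6,3,2.5,0,0,0,-0.4,0.6,3,2.5,0,0,0,0,0,3,2.5,0,0,0,0,0,2,2.5,0,0,0,0,0,0,2.5,0,0,0,0,0,0,2.5]
}}

```text
clock: 13.25
ee_pos: [474.2, 204.3, 201.2]
orientation: [1.459, 2.64, -0.099]
contact_force: [-0.5, -0.0, -1.4]
grip_width: 24.8
```

```bash
python3 chk.py 540 100 w9.png; python3 - <<'E'
from h import *
im=cv2.imread("pics/w9.png");p=proj(wrist(),(540,100,10)).astype(int)
w=im[p[1]-80:p[1]+80,p[0]-100:p[0]+100]
cs=look(("salt","mill","tea_spoon","egg_middle"));c=cs["scene"]
s=c["pixels"][...,::-1][210:290,225:325]
cv2.imwrite("pics/m9.png",np.hstack([cv2.resize(w,(400,320)),cv2.resize(s,(400,320))]))
E
```

```text
clock 13.25 tip [475.9 201.8 179.4] fwd [ 0.526 -0.839  0.139] front [481.7 192.6 181. ] rear [470.1 211.  177.9] F [-0.52 -0.02 -1.35]
top cup fit [537.2  97.3] resid px 0.37 6
top saucer fit [541.7  98.8] resid 1.5 31
wrist cup fit [539.9  99. ] resid px 0.88 18
wrist saucer fit [540.2  99.3] resid 1.9 36
egg_cup [319. 260.] [536.5 101.6   7. ]
egg_middle [320. 286.] [536.2 103.9  49.5]
saucer_middle [638.  52.] [641.6 402.1   7. ]
top salt 0.88 [340. 118.] [771.9 170.3   0. ]
top mill 0.82 [231. 175.] [655.  405.3   0. ]
top tea_spoon 0.85 [241. 259.] [476.3 385.3   0. ]
top egg_middle 0.62 [373. 229.] [534.6 110.2  49.5]
scene salt 0.58 [382. 253.] [758.3 170.1   0. ]
scene mill 0.83 [356. 201.] [646.7 416.7   0. ]
scene tea_spoon 0.51 [290. 199.] [468.9 384.6   0. ]
scene egg_middle 0.67 [269. 238.] [538.6  89.9  49.5]
```

View pics/m9.png

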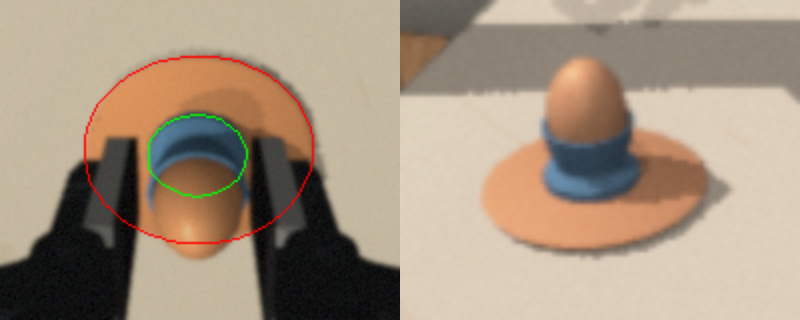

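The cup is upright with the egg seated. Its foot (crop ~[197,155]) is concentric with the saucer ring to about 1 mm, and the saucer has not moved.

```bash
python3 -c "
from cell import env
print(env.finish_job())"
```

```text
the job is handed in; nothing more can be done
None
```

I slid the egg cup about 25 mm across the saucer with two fingertips set low at its foot. I then nudged it about 2–3 mm more, backed off and handed the job in at about 13.5 s.

**Position:** the last wrist-camera fit puts the cup at (539.9, 99.0) and the saucer centre at (540.2, 99.3), so they agree to about 1 mm. The last wrist and scene pictures show the cup upright with the egg in it.

**Other objects:** the saucer did not move measurably. The salt shaker, pepper mill and teaspoon were found where they were at the start, within detector noise of up to about 20 mm.

**Disagreements:** the coarser checks put the cup 4–5 mm from the saucer centre in different directions. These were the top-camera fit at (537.2, 97.3) and the network's egg cup estimate at (536.5, 101.6). The top camera had shown a similar cup offset before the push. I trusted the wrist camera because of its finer resolution. On the final push the arm stopped about 2 mm lower than planned, with the tips still an estimated 0–1 mm above the saucer and no force spike.

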